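Walk the tube block round to the evaporator fence

TASK

The heavy tube block stands askew in front of the evaporator stand. With the fingertips only, walk it round on the bench by pushing its corners in turn, never gripping, lifting or tipping it, until its window slots face away from the fence and its plain back sits flat against the fence, with no part of the block sticking out past either end of the fence. Push smoothly rather than shoving, keep the fingers off the vials so that they stay in their wells, leave everything else on the bench where it is, and finish clear of it all.

Things in the scene. Friction and masses are not known exactly. Their poses are not given: they have to be found in the camera images.
- block: heavy aluminium tube block, 96 (x) by 136 (y) by 50 mm tall, 1.2 to 1.9 kg, loose, on a foot 68 x 100 mm, 6 mm high (its sides overhang the foot: push higher than 8 mm above the bench). Origin: centre of its underside. Its -x side has four upright window slots 8 mm wide, open at the top, its +x side is the plain back. Eight 18 mm wells; four hold vials, whose tops are 64 mm above the bench. It slides at 6 to 14 N
- stand: evaporator stand, fixed to the bench, with an upright steel fence 200 mm long (y), 40 mm tall. Origin: at the bench, mid-length, on the fence's face. +x points from that face into the stand (foot 150 mm deep, column 235 mm high, gas head swung to the back right, 84 mm up). The block belongs on the -x side with its back on the fence: block and stand then have the same yaw
- block_back_left (a point): corner point of the block's plain back: block frame x = 48, y = 68, 28 mm above the bench
- block_back_right (a point): the other corner point of the plain back: block frame x = 48, y = -68, 28 mm above the bench
- block_window (a point): middle of the window face: block frame x = -48, y = 0, 28 mm above the bench
- vial0: amber glass vial, 15.4 mm across, 50 mm tall, 20 g, standing loose in a well (floor 14 mm above the bench) at block frame x = -13, y = -45 mm; origin under its foot
- vial1: amber glass vial, 15.4 mm across, 50 mm tall, 20 g, standing loose in a well (floor 14 mm above the bench) at block frame x = -13, y = 15 mm; origin under its foot
- vial2: amber glass vial, 15.4 mm across, 50 mm tall, 20 g, standing loose in a well (floor 14 mm above the bench) at block frame x = 23, y = -15 mm; origin under its foot
- vial3: amber glass vial, 15.4 mm across, 50 mm tall, 20 g, standing loose in a well (floor 14 mm above the bench) at block frame x = 23, y = 45 mm; origin under its foot
- beaker: empty glass beaker, 68 mm across, 75 mm tall, a bystander; origin at its underside centre
- wash_bottle: white plastic wash bottle with red cap and bent spout, 66 mm across, 195 mm tall, a bystander; origin at its underside centre
- media_bottle: glass bottle with blue cap, 70 mm across, 145 mm tall, a bystander; origin at its underside centre
- jar: small white plastic jar, 52 mm across, 65 mm tall, a bystander; origin at its underside centre
- dish: covered petri dish, 92 mm across, 18 mm tall, a bystander; origin at its underside centre
- pipette: grey hand pipette lying on the bench, 250 mm long along its x, 25 mm tall, a bystander; origin at its underside

How it is judged (in metres and radians):
At the end, for the whole second after the job is handed in: Both ends of the block's plain back are within 4 mm of the fence's face, the block's middle is within 33 mm of the middle of the fence (no part past either end), the block stands flat and at rest on the bench, all four vials stand in their wells (x of block_back_left in the frame of stand between -0.004 and 0.004 m and x of block_back_right in the frame of stand between -0.004 and 0.004 m and y of block in the frame of stand between -0.033 and 0.033 m and height (world z) of block below 0.004 m and angle between block's own z axis and vertical below 0.03 rad and linear speed of block below 0.01 m/s and z of each of vial0, vial1, vial2, vial3 in the frame of block below 0.023 m); the robot touches nothing.
It fails at once if the block is lifted more than 8 mm or tipped (height (world z) of block above 0.008 m or angle between block's own z axis and vertical above 0.12 rad).
It fails at once if the block is shoved (faster than 0.35 m/s) (linear speed of block above 0.35 m/s).
It fails at once if a vial comes up out of its well (not (z of vial0 in the frame of block below 0.023 m) or not (z of vial1 in the frame of block below 0.023 m) or not (z of vial2 in the frame of block below 0.023 m) or not (z of vial3 in the frame of block below 0.023 m)).
It fails at once if the fingers press on a vial (contact force between the fingers and vial0 above 1.5 N or contact force between the fingers and vial1 above 1.5 N or contact force between the fingers and vial2 above 1.5 N or contact force between the fingers and vial3 above 1.5 N).
It fails at once if another thing on the bench is moved by more than 15 mm or tipped (distance of any of beaker, wash_bottle, media_bottle, jar, dish, pipette from where it was at the start of the episode above 0.015 m or angle between any of beaker, wash_bottle, media_bottle, jar, dish, pipette's own z axis and vertical above 0.3 rad).
It also fails if it takes over 72 s, if anything falls off the work surface, if the arm or the gripper's body presses on something with over 40 N, if the wrist force passes 120 N, or if a joint passes its speed limit or range.

ROBOT

A 6-joint arm with a two-finger parallel gripper is mounted at the origin on the work surface. World frame = base frame: x ahead of the robot, y to its left, z up, the work surface at z = 0. Lengths are in mm, angles in rad, forces in N, time in s.
With the tool pointing down it reaches from about 250 to 725 mm from the base axis. Payload 9.7 kg.
Tool frame: the origin (TCP) lies midway between the tips of the shut fingers; the grasp point (between the pads) lies 19 mm behind it; z points along the fingers, y is the line along which they close (so a half turn about z gives the same grasp; the last joint's range is limited). The gripper opens to 85 mm and grips with 20 to 120 N. Pads are 22 mm wide; open, the fingers measure 114 mm over their backs; the gripper's body (76 mm by 85 mm) begins 54 mm behind the grasp point. The pads swing forward as they close: fully open they stand 13 mm farther back than shut.
Start: joints at [1.128, 0.087, 0.176, 1.66, 0, 1.571], TCP at [235.656, 496.954, 210.784] pointing down, gripper open.
Joint ranges: [-3.13, 3.13], [-0.85, 1.81], [-1.15, 1.24], [-2.2, 2.28], [-1.44, 1.52], [-3.14, 3.14]. Speed limits (rad/s): [2.22, 2.22, 2.57, 3.14, 3.14, 3.14].

INTERFACE

Orientations are given as a 3x3 rotation matrix whose columns are the frame's x, y, z axes.
In Python, from station import manip gives the robot as it stands.
- The arm moves only by the tool step_arm, never from a script. Its argument "motion" is a list of rows, each a list of 3 entries, a list of its own where there are three numbers: the closure in counts, from 0 (fully open) to 255 (shut), then the shift along the tool's x, y, z in cm, then the turn about the tool's z in rad. A call has 1 to 10 rows; each row is the pose to reach, as a shift and turn from the pose commanded when the call began, along the tool's axes at that moment; what a row does not reach only later rows make up. A row lasts 1/8 s, in which the tool goes at most 62.5 mm and 10.7 degrees, less where a joint would pass 70% of its speed; a pose out of reach is approached as far as the arm can. A call with a gripper value outside its range is refused whole. The fingers move at their own pace and stop on an object; "grip_force" is the grip in N (left out, the last holds). Time passes only in rows, so rows that repeat a pose let the fingers close. It gives the time, the measured TCP pose, the force, the opening and the grip force at its end, in the units of the state.
- manip.read_state(): the state, without advancing time (a new reading comes with each control period).
- manip.capture(name): name is "side" or "top"; returns a dict with "img" (420x560x3 uint8, blue, green, red), "range_z" (420x560 float32, mm along the optical axis (not along the pixel's ray), 0 where there is no reading), "mtx" (3x3 intrinsics, pixels), "position" and "orientation" of the camera in the world. Camera axes: x right, y down, z forward; pixel columns grow to the right and rows downward; lengths in mm; the calibration is good to about 2 mm. A picture is of the moment at which its call begins.
- manip.finish_job(): hands the job in; it is judged then, once.
The state is a dict: "clock": time; "qpos": joint angles; "qvel": joint speeds; "joint_torque": joint torques, N m; "tool_pos": TCP position; "tcp_rot": TCP orientation; "ft_force": force on the tool from outside, world axes, zero at the start; "moment": the same for the moment, N m; "opening": finger opening in mm; "finger_force": force on a finger pad.
Only numpy, scipy, OpenCV 4.12 (cv2) and the standard library are available. Lean on these libraries where they do the work, as an engineer would, in place of code of your own. Each camera call takes 0.05 s, during which the arm holds its last target. There are 200 camera calls.

## Working session

There is one attempt and no reset: what is moved stays moved. The work goes in short steps, Python scripts to look and compute and a tool call to move; the robot and the scene stay as the last step left them, time stands still between calls to the robot, and variables do not carry over. Pictures are saved under pics/ and viewed, at most 10 in all, crops included, and the job is handed in when it is done.

Besides the shell and the picture viewer there is one more tool, called after ">>>" as name([rows], argument=value, ...), one row to a line, values as JSON. step_arm: Moves the arm, as the interface text tells. Its arguments: {"type":"object","properties":{"motion":{"type":"array"},"grip_force":{"type":"number"}},"required":["motion"]}

```bash
mkdir -p pics; cat > h.py <<'E'
import numpy as np, cv2
from station import manip
def pts(c):
    h,w=c["range_z"].shape;u,v=np.meshgrid(np.arange(w),np.arange(h))
    K=c["mtx"];z=c["range_z"]
    P=np.stack([(u-K[0,2])/K[0,0]*z,(v-K[1,2])/K[1,1]*z,z],-1)
    return P@np.array(c["orientation"]).T+np.array(c["position"])
E
python3 - <<'E'
from h import *
for n in("top","side"):
    c=manip.capture(n);cv2.imwrite(f"pics/{n}0.png",c["img"]);np.save(n+"0.npy",pts(c));print(n,c["position"],c["orientation"],c["mtx"])
s=manip.read_state();print(s["clock"],s["tool_pos"],s["tcp_rot"],s["opening"])
E
```

```text
top [ 336.95919467    2.84940988 1148.33996901] [[ 0.02886175 -0.97840828  0.20465638]
 [-0.99957753 -0.02895264  0.00255087]
 [ 0.00342955 -0.20464354 -0.97883056]] [[389.90755951   0.         271.82650281]
 [  0.         389.90755951 212.84788056]
 [  0.           0.           1.        ]]
side [   39.17649211 -1002.76672163   779.53928589] [[ 0.88238647 -0.25978753  0.39230672]
 [-0.47016944 -0.45439248  0.75661627]
 [-0.01829825 -0.85207859 -0.52309393]] [[538.64004979   0.         277.36468729]
 [  0.         538.64004979 207.29479061]
 [  0.           0.           1.        ]]
0.1 [235.56677172 496.74551762 210.13850752] [[-9.03545884e-01  4.28491008e-01 -5.38841193e-04]
 [ 4.28491347e-01  9.03545235e-01 -1.08386581e-03]
 [ 2.24406402e-05 -1.21021128e-03 -9.99999267e-01]] 85.10891369923485
```

View pics/top0.png

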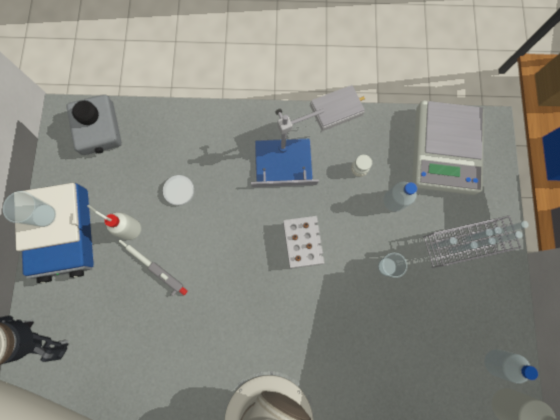

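View pics/side0.png

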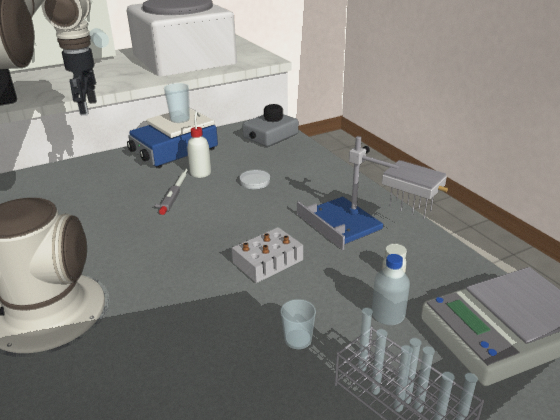

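```bash
cat >> h.py <<'E'
def block(c=None,box=(250,520,-150,110)):
    c=c or manip.capture("top");P=pts(c);hsv=cv2.cvtColor(c["img"],cv2.COLOR_BGR2HSV)
    m=(P[...,2]>42)&(P[...,2]<57)&(P[...,0]>box[0])&(P[...,0]<box[1])&(P[...,1]>box[2])&(P[...,1]<box[3])
    m=cv2.morphologyEx(m.astype(np.uint8),cv2.MORPH_CLOSE,np.ones((7,7)))
    n,l,st,_=cv2.connectedComponentsWithStats(m);k=1+np.argmax(st[1:,4]);m=(l==k)
    cs,_=cv2.findContours(m.astype(np.uint8),0,2);hull=cv2.convexHull(max(cs,key=cv2.contourArea))[:,0].astype(float)
    K=c["mtx"];d=np.c_[(hull-[K[0,2],K[1,2]])/K[0,0],np.ones(len(hull))]@np.array(c["orientation"]).T
    o=np.array(c["position"]);W=(o+d*((50-o[2])/d[:,2])[:,None])[:,:2]
    return cv2.minAreaRect(W.astype(np.float32)),W,m
E
python3 - <<'E'
from h import *
c=manip.capture("top");r,W,m=block(c);print(r,cv2.boxPoints(r),m.sum())
P=pts(c)
f=(P[...,2]>30)&(P[...,2]<48)&(P[...,0]>380)&(P[...,0]<650)&(P[...,1]>-150)&(P[...,1]<150)&~m
v,u=np.where(f);print(len(v))
import itertools
q=P[f];print(np.round(q[np.argsort(q[:,1])][::max(1,len(q)//50)],0).tolist())
crop=cv2.resize(c["img"][130:290,220:400],None,fx=4.4,fy=3.7*1,interpolation=cv2.INTER_CUBIC)
crop=cv2.resize(c["img"][160:280,230:390],(800,600),interpolation=cv2.INTER_CUBIC);cv2.imwrite("pics/crop1.png",crop)
# bystanders heights
for n,(u,v) in dict(dish=(178,190),jar=(362,165),media=(410,188),beaker=(393,265),wash=(113,221),pip=(165,275),head=(338,106)).items(): print(n,np.round(P[v-3:v+4:3,u-3:u+4:3].reshape(-1,3).mean(0)))
E
```

```text
((473.0115661621094, -87.23704528808594), (105.59333038330078, 96.19054412841797), 9.196999549865723) [[ 413.20657   -48.19852 ]
 [ 428.58066  -143.1525  ]
 [ 532.8165   -126.27557 ]
 [ 517.4425    -31.321594]] 1210
91
[[428.0, -138.0, 38.0], [527.0, -128.0, 48.0], [536.0, -125.0, 47.0], [544.0, -122.0, 47.0], [559.0, -122.0, 47.0], [544.0, -121.0, 30.0], [524.0, -119.0, 44.0], [543.0, -117.0, 36.0], [562.0, -116.0, 45.0], [529.0, -116.0, 48.0], [424.0, -115.0, 40.0], [561.0, -113.0, 48.0], [541.0, -111.0, 45.0], [532.0, -110.0, 48.0], [532.0, -108.0, 46.0], [562.0, -108.0, 44.0], [553.0, -108.0, 46.0], [524.0, -105.0, 46.0], [532.0, -105.0, 45.0], [538.0, -105.0, 47.0], [546.0, -105.0, 47.0], [552.0, -105.0, 47.0], [523.0, -102.0, 46.0], [535.0, -102.0, 48.0], [536.0, -100.0, 42.0], [538.0, -99.0, 47.0], [421.0, -96.0, 34.0], [549.0, -93.0, 48.0], [421.0, -92.0, 42.0], [544.0, -88.0, 44.0], [526.0, -88.0, 47.0], [549.0, -87.0, 47.0], [552.0, -84.0, 47.0], [543.0, -82.0, 48.0], [555.0, -81.0, 48.0], [525.0, -76.0, 47.0], [528.0, -76.0, 48.0], [540.0, -76.0, 46.0], [537.0, -76.0, 48.0
[... 613 characters left out ...]
7.0], [542.0, -47.0, 46.0], [423.0, -47.0, 39.0], [442.0, -44.0, 40.0], [527.0, -42.0, 46.0], [542.0, -42.0, 46.0], [545.0, -41.0, 48.0], [460.0, -41.0, 31.0], [462.0, -40.0, 42.0], [521.0, -39.0, 48.0], [547.0, -38.0, 48.0], [480.0, -38.0, 30.0], [482.0, -37.0, 38.0], [524.0, -36.0, 46.0], [530.0, -36.0, 46.0], [503.0, -34.0, 33.0], [521.0, -33.0, 48.0], [547.0, -33.0, 48.0], [522.0, -31.0, 41.0], [525.0, -31.0, 43.0], [527.0, -30.0, 46.0], [544.0, -30.0, 47.0], [547.0, -30.0, 48.0], [543.0, -27.0, 38.0], [545.0, -27.0, 45.0]]
dish [635. 289.  17.]
jar [ 714. -253.   65.]
media [ 625. -361.  145.]
beaker [ 431. -350.   10.]
wash [513. 419. 146.]
pip [382. 306.  19.]
head [ 836. -164.  184.]
```

View pics/crop1.png

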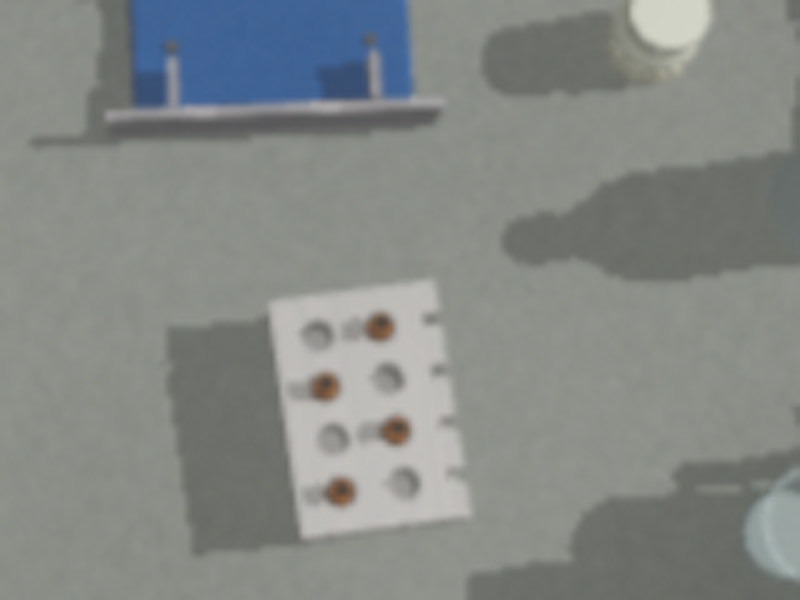

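```bash
cat >> h.py <<'E'
def ray(c,uv,z):
    K=c["mtx"];uv=np.atleast_2d(np.array(uv,float));d=np.c_[(uv-[K[0,2],K[1,2]])/K[0,0],np.ones(len(uv))]@np.array(c["orientation"]).T
    o=np.array(c["position"]);return (o+d*((z-o[2])/d[:,2])[:,None])[:,:2]
E
python3 - <<'E'
from h import *
c=manip.capture("top")
r,W,m=block(c,(330,550,-190,30));print(r,cv2.boxPoints(r))
cr=np.array([[270,300],[434,280],[470,515],[303,538]])/5+[230,160]
B=ray(c,cr,50);print(B,B.mean(0))
v=ray(c,np.array([[380,324],[325,384],[396,428],[340,489]])/5+[230,160],62);print("vials",v)
f=ray(c,np.array([[105,113],[442,101],[105,123],[442,112]])/5+[230,160],40);print("fence",f)
P=pts(c);q=P[(P[...,2]>30)&(P[...,2]<44)&(P[...,0]>545)&(P[...,0]<640)&(P[...,1]>-150)&(P[...,1]<150)];print(np.round(q[np.argsort(q[:,1])]).tolist())
E
```

```text
((488.3583068847656, -84.83195495605469), (136.4595947265625, 96.24881744384766), 9.320194244384766) [[ 413.2354    -48.392776]
 [ 428.82306  -143.37099 ]
 [ 563.4812   -121.27113 ]
 [ 547.89355   -26.292923]]
[[ 546.6943619   -29.78128467]
 [ 561.17459236 -123.76022747]
 [ 427.33468096 -144.65344481]
 [ 411.81130832  -51.27484596]] [486.75373589 -87.36745073]
vials [[ 532.4226904   -91.95655226]
 [ 497.26684497  -61.41476429]
 [ 473.59764045 -101.55535097]
 [ 438.62826242  -70.73660461]]
fence [[ 658.04032228   69.81014381]
 [ 671.35506142 -129.07641591]
 [ 651.92177356   69.56653073]
 [ 664.59646323 -129.10626573]]
[]
```

>>> step_arm([
  [255,[0,0,0],0.15],
  [255,[0,0,0],0.3],
  [255,[0,0,0],0.45],
  [255,[0,0,0],0.6],
  [255,[0,0,0],0.75],
  [255,[0,0,0],0.9],
  [255,[0,0,0],1.05],
  [255,[0,0,0],1.127],
  [255,[0,0,0],1.127],
])

```text
clock: 1.32
tool_pos: [235.6, 496.9, 210.6]
tcp_rot: [[-0.002, 1.0, -0.0], [1.0, 0.002, -0.0], [-0.0, -0.0, -1.0]]
ft_force: [0.0, -0.2, 0.3]
opening: 0.1
finger_force: 0.0
```

>>> step_arm([
  [255,[-4,1.4,0],0],
  [255,[-9,3.2,0],0],
  [255,[-14,5,0],0],
  [255,[-19,6.8,0],0],
  [255,[-24,8.6,0],0],
  [255,[-29,10.4,0],0],
  [255,[-34,12.2,0],0],
  [255,[-39,14,0],0],
  [255,[-44,15.8,0],0],
  [255,[-49,17.6,0],0],
])

```text
clock: 2.58
tool_pos: [412.4, 5.4, 211.0]
tcp_rot: [[-0.003, 1.0, 0.001], [1.0, 0.003, 0.0], [0.0, 0.001, -1.0]]
ft_force: [0.5, 1.0, -0.2]
opening: 0.1
finger_force: 0.0
```

>>> step_arm([
  [255,[-5,1.8,0],0],
  [255,[-10,3.6,0],0],
  [255,[-15,5.4,1],0],
  [255,[-17.9,6.4,4],0],
  [255,[-17.9,6.4,9],0],
  [255,[-17.9,6.4,14],0],
  [255,[-17.9,6.4,18],0],
  [255,[-17.9,6.4,19.5],0],
  [255,[-17.9,6.4,19.6],0],
])

```text
clock: 3.7
tool_pos: [476.2, -171.7, 14.8]
tcp_rot: [[-0.002, 1.0, -0.001], [1.0, 0.002, 0.0], [0.0, -0.001, -1.0]]
ft_force: [0.5, 0.2, 0.9]
opening: 0.2
finger_force: 0.0
```

```bash
python3 - <<'E'
from h import *
c=manip.capture("side");cv2.imwrite("pics/s1.png",c["img"][150:350,180:440].repeat(3,0).repeat(3,1)[:600,:780])
s=manip.read_state();print(s["clock"],s["tool_pos"],s["ft_force"])
E
```

```text
3.75 [ 476.85415322 -171.94877316   15.79348244] [-0.44174635 -0.0820875   0.27466954]
```

View pics/s1.png

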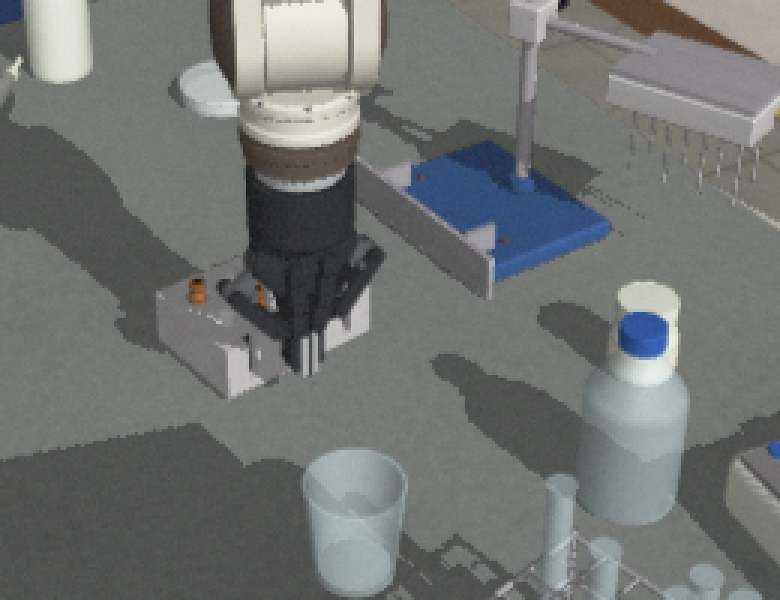

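```bash
python3 - <<'E'
from h import *
print(manip.read_state()["qpos"])
E
```

```text
[-3.46091926e-01 -1.97730640e-03 -2.93448619e-01  1.27833051e+00
  2.36572278e-05  1.22299553e+00]
```

>>> step_arm([
  [255,[0.8,0,0.1],0],
  [255,[1.6,0,0.1],0],
  [255,[2.4,0,0.1],0],
  [255,[3.1,0,0.1],0],
  [255,[3.8,0,0.1],0],
  [255,[4.5,0,0.1],0],
  [255,[5.2,0,0.1],0],
  [255,[5.2,0,0.1],0],
])

```text
clock: 4.75
tool_pos: [476.3, -119.9, 14.3]
tcp_rot: [[-0.001, 1.0, 0.0], [1.0, 0.001, -0.002], [-0.002, 0.0, -1.0]]
ft_force: [-1.8, -4.6, 2.1]
opening: -0.3
finger_force: 1.7
```

```bash
cat >> h.py <<'E'
def fit(name="top",prior=None):
    """ amber vial tops -> block pose (SE2), z=64 plane """
    c=manip.capture(name);hsv=cv2.cvtColor(c["img"],cv2.COLOR_BGR2HSV)
    m=cv2.inRange(hsv,(3,110,50),(18,255,230))
    n,l,st,ce=cv2.connectedComponentsWithStats(m)
    w=[(ray(c,ce[i],61)[0],st[i,4]) for i in range(1,n) if st[i,4]>=4]
    return [(np.round(p,1).tolist(),int(a)) for p,a in w if 350<p[0]<720 and -220<p[1]<120]
E
python3 - <<'E'
from h import *
print("top",fit("top"));print("side",fit("side"))
c=manip.capture("top");r,W,m=block(c,(330,700,-190,130));print(r,cv2.boxPoints(r).tolist())
s=manip.read_state();print(s["clock"],s["tool_pos"],s["ft_force"])
cv2.imwrite("pics/t2.png",cv2.resize(c["img"][160:280,230:390],(800,600),interpolation=cv2.INTER_CUBIC))
E
```

```text
top [([533.6, -72.2], 4), ([502.6, -39.6], 4), ([474.7, -76.4], 5), ([442.1, -40.1], 4)]
side [([440.7, -51.6], 32)]
((493.4175109863281, -55.33653259277344), (137.58489990234375, 82.77132415771484), 1.4682363271713257) [[423.58721923828125, -15.727110862731934], [425.70806884765625, -98.47125244140625], [563.247802734375, -94.94595336914062], [561.126953125, -12.201812744140625]]
4.9 [ 476.42934387 -119.83684039   14.11777452] [-0.89296863 -3.05589707  1.91576421]
```

View pics/t2.png

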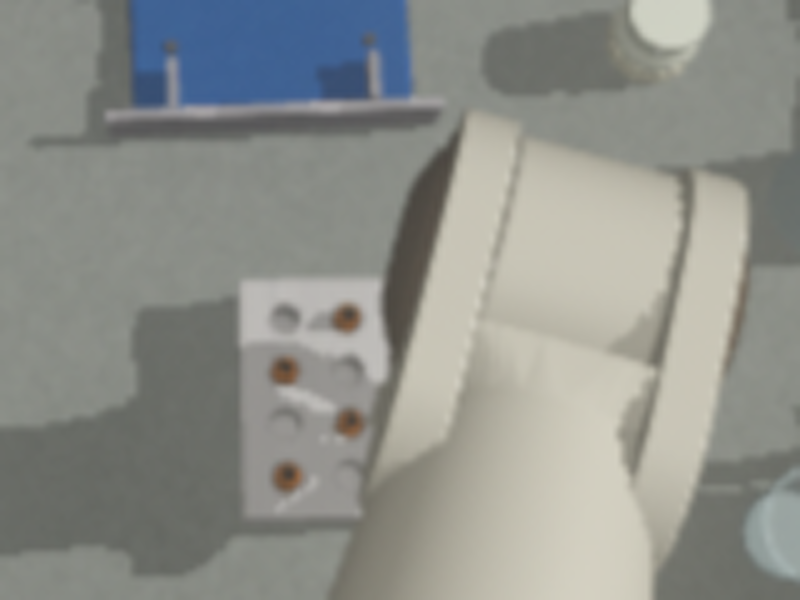

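>>> step_arm([
  [255,[-0.8,0,0],0],
  [255,[-0.8,-1.8,0],0],
  [255,[-0.7,-3.6,0],0],
  [255,[0,-3.6,0],0.04],
  [255,[0.6,-4.1,0],0.11],
  [255,[1.2,-4.5,0],0.18],
  [255,[1.8,-4.8,0],0.25],
  [255,[2.4,-5.1,0],0.32],
  [255,[3.0,-5.3,0],0.39],
  [255,[3.6,-5.5,0],0.46],
])

```text
clock: 6.15
tool_pos: [420.9, -84.3, 13.6]
tcp_rot: [[0.446, 0.895, -0.001], [0.895, -0.446, -0.001], [-0.001, -0.0, -1.0]]
ft_force: [-0.8, -3.2, -0.0]
opening: -0.1
finger_force: 1.7
```

```bash
cat >> h.py <<'E'
import itertools
BV=np.array([[-13,-45],[-13,15],[23,-15],[23,45.]])
def pose():
    w=np.array([p for p,a in fit()]);best=None
    for k in (4,3):
        for sel in itertools.combinations(range(len(w)),k) if len(w)>=k else []:
            for pm in itertools.permutations(range(4),k):
                A=BV[list(pm)];Q=w[list(sel)];a=A-A.mean(0);q=Q-Q.mean(0)
                th=np.arctan2((a[:,0]*q[:,1]-a[:,1]*q[:,0]).sum(),(a*q).sum());R=np.array([[np.cos(th),-np.sin(th)],[np.sin(th),np.cos(th)]])
                e=np.abs(a@R.T-q).max();t=Q.mean(0)-R@A.mean(0)
                if -15<np.degrees(th)<115 and (best is None or e<best[0]): best=(e,np.degrees(th),t,k)
        if best: break
    s=manip.read_state();T=s["tool_pos"];R=np.array(s["tcp_rot"])
    print("err,yaw,centre",best if best else w.tolist())
    if best:
        th=np.radians(best[1]);d=np.array(T[:2])-best[2];print("tcp in block",d[0]*np.cos(th)+d[1]*np.sin(th),-d[0]*np.sin(th)+d[1]*np.cos(th))
    print("t",s["clock"],"tcp",np.round(T,1),"toolx deg",np.degrees(np.arctan2(R[1,0],R[0,0])),"F",np.round(s["ft_force"],1),"q",np.round(s["qpos"],2))
    return best
E
python3 -c "from h import *;pose()"
```

```text
err,yaw,centre [[512.5, -35.8], [457.9, -15.1]]
t 6.2 tcp [420.7 -83.6  13.6] toolx deg 63.372294053145744 F [ 0.2 -1.4 -0.1] q [-0.2  -0.19 -0.47  1.29  0.    1.84]
```

>>> step_arm([
  [255,[0.7,-0.6,0],0.09],
  [255,[1.45,-1.1,0],0.18],
  [255,[2.25,-1.55,0],0.27],
  [255,[3.1,-1.9,0],0.37],
  [255,[4.0,-2.15,0],0.47],
  [255,[4.85,-2.35,0],0.57],
  [255,[5.6,-2.45,0],0.65],
  [255,[6.3,-2.5,0],0.73],
  [255,[6.3,-2.5,0],0.73],
])

```text
clock: 7.32
tool_pos: [426.6, -16.1, 13.5]
tcp_rot: [[0.927, 0.374, -0.001], [0.374, -0.927, 0.001], [-0.0, -0.001, -1.0]]
ft_force: [-0.6, -0.5, 0.6]
opening: 0.2
finger_force: 0.4
```

```bash
python3 - <<'E'
from h import *
b=pose();print(fit())
E
```

```text
err,yaw,centre []
t 7.375 tcp [426.7 -16.3  13.6] toolx deg 22.035907311274 F [-0.8  0.4 -0.2] q [-0.04 -0.19 -0.48  1.29  0.    2.72]
[]
```

>>> step_arm([
  [255,[-2,0,0],0],
  [255,[-4,0,-1],0],
  [255,[-4,-4,-6],0],
  [255,[-4,-9,-10],0],
  [255,[-4,-14,-12],0],
  [255,[-4,-19,-12],0],
  [255,[-4,-24,-12],0],
  [255,[-4,-24,-12],0],
])

```text
clock: 8.43
tool_pos: [317.4, 153.7, 133.6]
tcp_rot: [[0.911, 0.412, -0.014], [0.412, -0.911, 0.029], [-0.001, -0.032, -0.999]]
ft_force: [0.3, -1.1, 0.2]
opening: 0.3
finger_force: 0.0
```

```bash
python3 - <<'E'
from h import *
b=pose();print(fit())
c=manip.capture("top");cv2.imwrite("pics/t3.png",cv2.resize(c["img"][160:280,230:390],(800,600),interpolation=cv2.INTER_CUBIC))
E
```

```text
err,yaw,centre (np.float64(1.933040738604383), np.float64(27.766803950124025), array([501.34755464, -40.95838116]), 3)
tcp in block -72.29329326247377 257.24376237290716
t 8.475 tcp [317.5 153.  133.6] toolx deg 24.259147393462978 F [-0.8 -0.3  0.4] q [ 0.42 -0.41 -0.4   1.57  0.03  3.14]
[([510.6, -84.9], 5), ([501.2, 8.3], 4), ([482.6, -34.4], 4)]
```

View pics/t3.png

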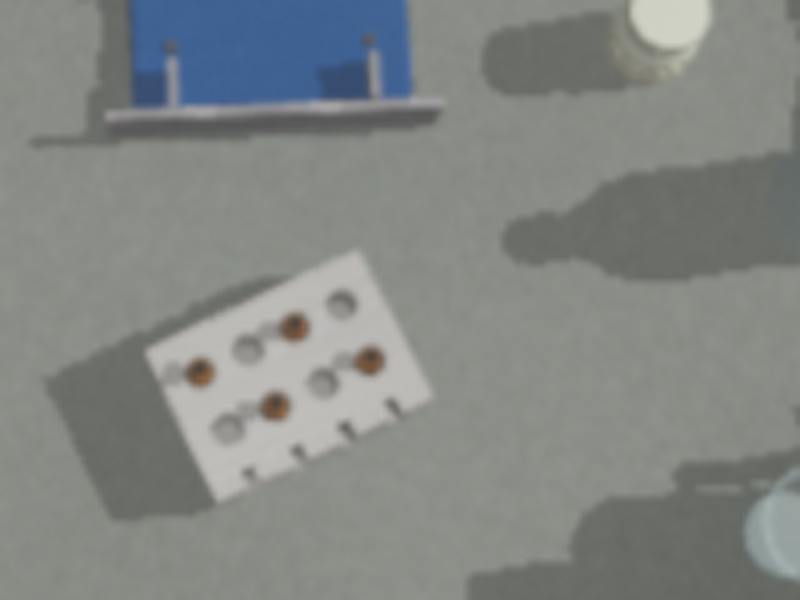

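>>> step_arm([
  [255,[0,4,0],0],
  [255,[0,8,0],0],
  [255,[0,12,0],0],
  [255,[0,12,0],0],
])

```text
clock: 9.07
tool_pos: [367.2, 41.3, 129.6]
tcp_rot: [[0.914, 0.405, -0.014], [0.406, -0.914, 0.028], [-0.002, -0.032, -1.0]]
ft_force: [0.0, -0.2, -0.1]
opening: -0.1
finger_force: 0.0
```

>>> step_arm([
  [255,[0.4,4.4,0],0],
  [255,[0.6,8.4,1],0],
  [255,[0.9,8.7,5],0],
  [255,[1.2,8.7,9],0],
  [255,[1.2,8.7,11],0],
  [255,[1.2,8.7,11.3],0],
  [255,[1.2,8.7,11.3],0],
])

```text
clock: 9.95
tool_pos: [412.0, -27.0, 15.0]
tcp_rot: [[0.912, 0.411, -0.013], [0.411, -0.911, 0.029], [-0.0, -0.032, -1.0]]
ft_force: [-0.3, -0.3, -0.0]
opening: 0.2
finger_force: 0.0
```

```bash
python3 - <<'E'
from h import *
b=pose();print(fit())
E
```

```text
err,yaw,centre []
t 10.0 tcp [412.3 -27.   15.3] toolx deg 24.274131085781292 F [-0.4 -0.4  1.2] q [-0.09 -0.21 -0.49  1.31  0.03  2.63]
[]
```

>>> step_arm([
  [255,[0.8,0,0],0],
  [255,[1.5,0,0],0.03],
  [255,[2.0,-0.35,0],0.08],
  [255,[2.6,-0.75,0],0.14],
  [255,[3.1,-1.05,0],0.18],
  [255,[3.6,-1.3,0],0.23],
  [255,[4.15,-1.5,0],0.27],
  [255,[4.7,-1.7,0],0.31],
  [255,[4.7,-1.7,0],0.31],
])

```text
clock: 11.18
tool_pos: [448.0, 8.3, 15.0]
tcp_rot: [[0.993, 0.114, -0.014], [0.115, -0.993, 0.029], [-0.01, -0.03, -0.999]]
ft_force: [-1.2, 0.7, 0.4]
opening: 0.0
finger_force: 0.6
```

>>> step_arm([
  [255,[-1.5,0,0],0],
  [255,[-3,0,-1],0],
  [255,[-4,3,-6],0],
  [255,[-4,8,-11],0],
  [255,[-4,13,-11],0],
  [255,[-4,18,-11],0],
  [255,[-4,23,-11],0],
  [255,[-4,23,-11],0],
])

```text
clock: 12.18
tool_pos: [434.6, -230.8, 117.9]
tcp_rot: [[0.994, 0.11, -0.014], [0.11, -0.993, 0.028], [-0.011, -0.03, -1.0]]
ft_force: [0.3, 0.7, -0.4]
opening: 0.1
finger_force: 0.0
```

```bash
python3 - <<'E'
from h import *
b=pose();print(fit())
r,W,m=block(None,(330,650,-190,130));print(r,cv2.boxPoints(r).tolist())
E
```

```text
err,yaw,centre (np.float64(1.4560566630883258), np.float64(7.68966394922044), array([508.82671108, -37.32122936]), 3)
tcp in block -99.28796202529917 -180.34413121736057
t 12.225 tcp [ 434.6 -229.3  118.1] toolx deg 6.398047522653531 F [ 0.2  1.1 -0.8] q [-0.5  -0.04 -0.13  1.5   0.02  2.53]
[([532.9, -49.5], 4), ([502.0, -82.2], 5), ([494.1, -25.0], 5)]
((513.7609252929688, -36.41924285888672), (96.72564697265625, 135.90994262695312), 7.027551174163818) [[457.4473876953125, 25.10818862915039], [474.0755310058594, -109.78073120117188], [570.074462890625, -97.94667053222656], [553.4462890625, 36.94224548339844]]
```

>>> step_arm([
  [255,[0.5,-4.5,0],0],
  [255,[1.0,-9,0],0],
  [255,[1.5,-13.5,0],0.03],
  [255,[2.3,-18.5,1],0.03],
  [255,[2.3,-18.5,5],0.03],
  [255,[2.3,-18.5,9],0.03],
  [255,[2.3,-18.5,10.7],0.03],
  [255,[2.3,-18.5,10.8],0.03],
])

```text
clock: 13.32
tool_pos: [435.3, -38.4, 15.5]
tcp_rot: [[0.996, 0.084, -0.015], [0.085, -0.996, 0.029], [-0.012, -0.03, -0.999]]
ft_force: [-0.3, -0.2, 0.4]
opening: 0.2
finger_force: 0.0
```

>>> step_arm([
  [255,[1.0,0,0],0],
  [255,[1.8,0,0],0],
  [255,[2.4,0,0],0],
  [255,[3.1,0,0],0],
  [255,[3.8,0,0],0],
  [255,[4.5,0,0],0],
  [255,[5.2,0,-0.1],0],
  [255,[5.9,0,-0.1],0],
  [255,[6.5,0,-0.1],0],
  [255,[6.5,0,-0.1],0],
])

```text
clock: 14.58
tool_pos: [500.6, -33.5, 16.0]
tcp_rot: [[0.996, 0.083, -0.015], [0.084, -0.996, 0.029], [-0.013, -0.03, -0.999]]
ft_force: [-3.7, -0.1, -0.2]
opening: -0.1
finger_force: 2.2
```

```bash
python3 - <<'E'
from h import *
b=pose();print(fit())
c=manip.capture("side");cv2.imwrite("pics/s4.png",c["img"][150:350,180:440].repeat(3,0).repeat(3,1)[:600,:780])
E
```

```text
err,yaw,centre []
t 14.625 tcp [500.6 -33.5  16. ] toolx deg 4.798874848143527 F [-3.8 -0.3 -0.8] q [-0.08  0.01 -0.29  1.3   0.03  2.97]
[]
```

View pics/s4.png

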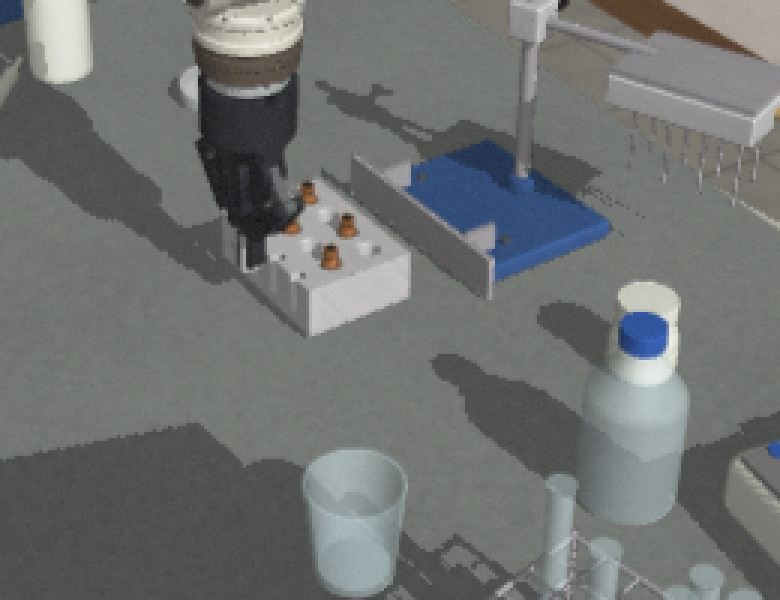

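>>> step_arm([
  [255,[0.6,0,0],0],
  [255,[1.3,0,0],0],
  [255,[2.0,0,0],0],
  [255,[2.6,0,0],0],
  [255,[3.1,0,0],0],
  [255,[3.5,0,0],0],
  [255,[3.8,0,0],0],
  [255,[4.1,0,0],0],
  [255,[4.1,0,0],0],
])

```text
clock: 15.85
tool_pos: [540.9, -30.1, 15.9]
tcp_rot: [[0.996, 0.083, -0.015], [0.084, -0.996, 0.029], [-0.013, -0.03, -0.999]]
ft_force: [-8.6, 0.1, 4.6]
opening: 0.3
finger_force: 4.5
```

>>> step_arm([
  [255,[0.3,0,0],0],
  [255,[0.6,0,0],0],
  [255,[0.6,0,0],0],
])

```text
clock: 16.23
tool_pos: [546.9, -29.6, 15.8]
tcp_rot: [[0.996, 0.083, -0.015], [0.084, -0.996, 0.029], [-0.013, -0.03, -0.999]]
ft_force: [-9.2, -1.3, 4.6]
opening: 0.1
finger_force: 4.5
```

>>> step_arm([
  [255,[0.2,0,0],0],
  [255,[0.4,0,0],0],
  [255,[0.4,0,0],0],
])

```text
clock: 16.6
tool_pos: [550.7, -29.3, 15.8]
tcp_rot: [[0.996, 0.083, -0.015], [0.084, -0.996, 0.029], [-0.013, -0.03, -0.999]]
ft_force: [-8.8, -1.0, 6.1]
opening: 0.2
finger_force: 5.1
```

>>> step_arm([
  [255,[0.2,0,0],0],
  [255,[0.4,0,0],0],
  [255,[0.4,0,0],0],
])

```text
clock: 16.98
tool_pos: [553.4, -29.2, 15.8]
tcp_rot: [[0.996, 0.083, -0.018], [0.083, -0.996, 0.028], [-0.015, -0.029, -0.999]]
ft_force: [-17.5, -1.8, 10.2]
opening: 0.1
finger_force: 8.6
```

>>> step_arm([
  [255,[0.2,0,0],0],
  [255,[0.4,0,0],0],
  [255,[0.4,0,0],0],
])

```text
clock: 17.35
tool_pos: [554.6, -30.2, 15.8]
tcp_rot: [[0.996, 0.082, -0.023], [0.082, -0.996, 0.025], [-0.021, -0.027, -0.999]]
ft_force: [-32.0, -9.5, 20.2]
opening: 0.0
finger_force: 16.4
```

>>> step_arm([
  [255,[-1,0,0],0],
  [255,[-2.5,0,0],0],
  [255,[-5,0,-1],0],
  [255,[-8,2,-6],0],
  [255,[-10,7,-11],0],
  [255,[-10,12,-11],0],
  [255,[-10,17,-11],0],
  [255,[-10,22,-11],0],
  [255,[-10,22,-11],0],
])

```text
clock: 18.48
tool_pos: [479.4, -261.8, 119.4]
tcp_rot: [[0.997, 0.08, -0.013], [0.081, -0.996, 0.028], [-0.011, -0.029, -1.0]]
ft_force: [-0.9, 0.1, -0.6]
opening: -0.4
finger_force: 0.0
```

```bash
python3 - <<'E'
from h import *
b=pose();print(fit())
c=manip.capture("top");r,W,m=block(c,(500,645,-190,130));print(r,cv2.boxPoints(r).tolist())
cv2.imwrite("pics/t5.png",cv2.resize(c["img"][160:250,240:360],(800,600),interpolation=cv2.INTER_CUBIC))
E
```

```text
err,yaw,centre (np.float64(1.107047294551485), np.float64(3.5067956707631427), array([610.13729551, -33.7961375 ]), 3)
tcp in block -144.38170517956726 -218.01973368733104
t 18.525 tcp [ 479.4 -260.2  119.5] toolx deg 4.6796535042375025 F [0.3 0.  0.4] q [-0.51  0.09  0.    1.51  0.02  2.55]
[([630.6, 12.5], 7), ([595.9, -20.7], 6), ([599.7, -77.5], 5)]
((606.1007080078125, -32.599639892578125), (83.4660415649414, 136.1646270751953), 1.6943225860595703) [[562.3729248046875, 34.2189826965332], [566.39892578125, -101.88611602783203], [649.8284912109375, -99.41825866699219], [645.802490234375, 36.68683624267578]]
```

View pics/t5.png

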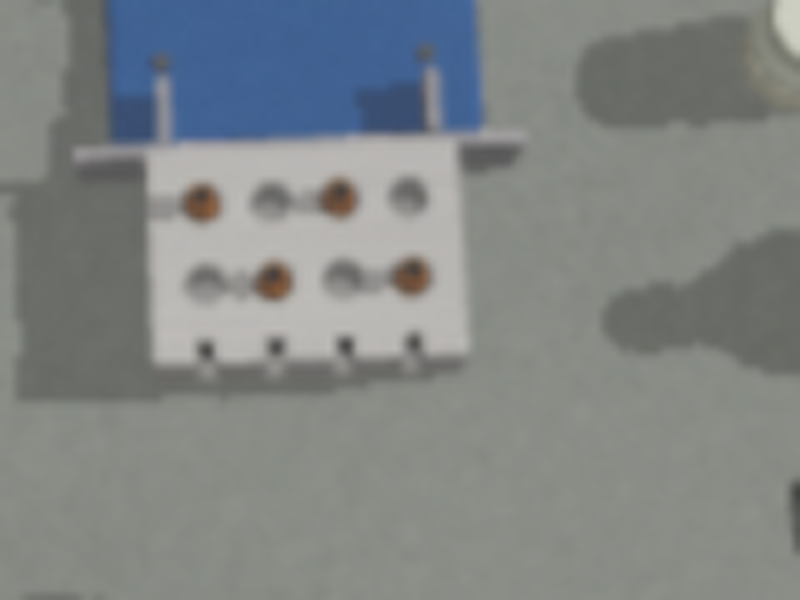

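```bash
python3 -c "
from h import *
s=manip.read_state();print(np.round(s['ft_force'],1),np.abs(s['qvel']).max());print(manip.finish_job())"
```

```text
[-0.7  0.8  0.5] 0.016640609632219427
the job is handed in; nothing more can be done
None
```

I walked the block round and handed the job in at about 18.5 s. Its plain back is against the fence and its windows face away. The last picture puts it about 0.2° off the fence line and about 3 mm off its middle. The vials are in their wells, the other things were left untouched, and the arm is clear. No verdict came back.

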